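Close the pad press by its thumbscrew

TASK

The thumbscrew of the green pad press is loose: tighten it fully by pushing its wings round clockwise (seen from above) with a fingertip, stroke after stroke, until it stops and the steel plate is down on the note pads. Only push the wings: do not pinch them between the fingers, and leave the other things on the desk where they are.

Things in the scene. Friction and masses are not known exactly. Their poses are not given: they have to be found in the camera images.
- press: green cast-iron C-frame pad press, fixed to the desk, 140x150 mm, 120 mm tall, with two note pads on its base. Origin at desk height (z = 0) exactly below the vertical screw axis. Own +x points to the press's back, roughly away from the robot, where the solid head stands (see press_head); front and both sides of the screw are open
- press_head (a point): middle of the upper front edge of the press's solid head, 44 mm behind the screw axis (press +x) at z = 120 mm. The head is 90 mm wide (press y), 28 mm thick; a finger cannot pass between the wings and it
- press_boss (a point): top of the threaded boss on the screw axis, z = 86 mm, 34 mm in diameter. An arm 34 mm wide, top at z = 78 mm, joins it to the head
- thumbscrew (a joint): rotation of the thumbscrew in rad; grows as it is turned clockwise seen from above (tightened). 0 = fully raised, 12.57 (two turns) = hard stop, plate down on the pads. One turn lowers screw and plate together by 5 mm. It stays where it is left (35 mN m of friction, about 1.5 N at the wings) and turns whichever way it is pushed
- screw_hub (a point): point on the screw axis at the underside of the thumbscrew's hub, a red collar of 24 mm diameter and 6 mm height; z about 100 mm fully raised, 90 mm tightened. Turns with the screw; at joint value 0 its axes are parallel to the press's, and its own +y axis always points along wing 1, -y along wing 2
- wing_1_tip (a point): outer end of wing 1, 37.5 mm from the axis, 13 mm above screw_hub. The thumbscrew's two red wings stand opposite each other, each an upright blade 10 mm thick, reaching from the hub to 37.5 mm from the axis, from 4 mm to 25 mm above screw_hub, with a rounded bead on its top and outer edge
- wing_2_tip (a point): outer end of wing 2, opposite wing 1, otherwise the same
- pressure_plate: steel plate 90x112x8 mm hanging on the screw below the arm; origin at the centre of its underside. Its underside is at z = 44 mm with the screw fully raised and at z = 34 mm on the pads
- wing_1_push_face: the half of wing 1 with its flat face on the trailing side, the one a fingertip pushes to tighten (clockwise); part of the thumbscrew, origin and axes as screw_hub; the face spans 6 to 34 mm from the axis
- wing_1_lead_face: the other half of wing 1, with the leading face, which goes ahead when the screw is tightened; part of the thumbscrew, origin and axes as screw_hub
- wing_2_push_face: the half of wing 2 with its flat face on the trailing side, the one a fingertip pushes to tighten (clockwise); part of the thumbscrew, origin and axes as screw_hub; the face spans 6 to 34 mm from the axis
- wing_2_lead_face: the other half of wing 2, with the leading face, which goes ahead when the screw is tightened; part of the thumbscrew, origin and axes as screw_hub
- coffee_mug: off-white stoneware mug with a blue band, 94 mm tall, 82 mm across, standing loose; origin under the middle of its foot and handle together
- glue_stick: white and blue glue stick standing upright, 27 mm across, 90 mm tall, loose; origin at the centre of its underside
- sticky_pad: the nearer of two yellow pads of sticky notes, 76x76x13 mm, lying loose; origin at the centre of its underside
- stapler: the nearer of two black staplers, to the robot's right, 146x36x46 mm, standing loose; origin at the centre of its underside
- staple_box: the nearer of two small red cartons of staples, to the robot's right, 45x110x22 mm, lying loose; origin at the centre of its underside

How it is judged:
By the outcome, as a careful person would: the job done as asked, in the order asked, and still so for the second after the job is handed in, with the robot touching nothing.
It also fails if it takes over 72 s, if anything falls off the work surface, if the arm or the gripper's body presses on something with over 40 N, if the wrist force passes 120 N, or if a joint passes its speed limit or range.

ROBOT

A 6-joint arm with a two-finger parallel gripper is mounted at the origin on a cart in front of the work surface, level with it; the furniture and walls round the work are solid. World frame = base frame: x ahead of the robot, y to its left, z up, the work surface at z = 0. Lengths are in m, angles in rad, forces in N, time in s.
With the tool pointing down it reaches from about 0.25 to 0.725 m from the base axis. Payload 9.7 kg.
Tool frame: the origin (TCP) lies midway between the tips of the shut fingers; the grasp point (between the pads) lies bot.grip_point_offset behind it (bot.grip_point_offset is the distance from the TCP to the grasp point, in m); z points along the fingers, y is the line along which they close (so a half turn about z gives the same grasp; the last joint's range is limited). The gripper opens to 85 mm and grips with 20 to 120 N. Pads are 22 mm wide; open, the fingers measure 114 mm over their backs; the gripper's body (76 mm by 85 mm) begins 54 mm behind the grasp point. The pads swing forward as they close: fully open they stand 13 mm farther back than shut.
Start: joints at [1.307, 0.087, 0.176, 1.66, 0, 1.571], TCP at [0.143, 0.531, 0.231] pointing down, gripper open.
Joint ranges: [-3.13, 3.13], [-0.85, 1.81], [-1.15, 1.24], [-2.2, 2.28], [-1.44, 1.52], [-3.14, 3.14]. Speed limits (rad/s): [2.22, 2.22, 2.57, 3.14, 3.14, 3.14].

INTERFACE

Orientations are given as [roll, pitch, yaw] about the fixed x, y, z axes, in that order (R = Rz(yaw) Ry(pitch) Rx(roll)).
In Python, from station import bot gives the robot as it stands.
- The arm moves only by the tool step_arm, never from a script. Its argument "targets" is text: rows parted by semicolons, each of 5 numbers parted by spaces: the opening, from 0 (shut) to 1 (fully open), then the shift along the world's x, y, z normalised to -1 to 1, where 1 is 0.3 m, then the turn about the world's z normalised to -1 to 1, where 1 is 2 rad. In form: fingers tx ty tz turn; .... A call has 1 to 5 rows; each row is the pose to reach, as a shift and turn from the pose commanded when the call began; what a row does not reach only later rows make up. A row lasts 1/12 s, in which the tool goes at most 41.7 mm and 7.16 degrees, less where a joint would pass 70% of its speed; a pose out of reach is approached as far as the arm can. A call with a number of a shift or a turn outside -1 to 1 is refused whole. A call with a gripper value outside its range is refused whole. The fingers move at their own pace and stop on an object; "newtons" is the grip in N (left out, the last holds). Time passes only in rows, so rows that repeat a pose let the fingers close. It gives the time, the measured TCP pose, the force, the opening and the grip force at its end, in the units of the state.
- bot.state(): the state, without advancing time (a new reading comes with each control period).
- bot.snapshot(name): name is "scene" or "top" or "wrist"; returns (picture, depth): 400x640x3 uint8, red, green, blue; 400x640 float32, m along the optical axis (not along the pixel's ray), 0 where there is no reading.
- bot.calibration(name): a dict with "camera_matrix" (3x3 intrinsics, pixels), "rvec" (rotation vector, rad) and "tvec" (3), from world to camera coordinates, as OpenCV has them; the wrist camera has in their place "T_tool_cam" (4x4, takes a point from camera to tool coordinates, whose origin is the TCP and whose axes are the flange's). Camera axes: x right, y down, z forward; pixel columns grow to the right and rows downward; lengths in m; the calibration is good to about 2 mm. The wrist camera is an equidistant fisheye: a pixel r from the principal point sees the ray r / f radians off the axis. A picture is of the moment at which its call begins: read the wrist's pose just before it. calibration takes no time and is no camera call.
- bot.hand_in(): hands the job in; it is judged then, once.
The state is a dict: "t": time; "q": joint angles; "joint_vel": joint speeds; "joint_efforts": joint torques, N m; "tool_pos": TCP position; "tool_rot": TCP orientation; "contact_force": force on the tool from outside, world axes, zero at the start; "ft_torque": the same for the moment, N m; "width": finger opening in m; "gripper_force": force on a finger pad.
Only numpy, scipy, OpenCV 4.12 (cv2) and the standard library are available. Lean on these libraries where they do the work, as an engineer would, in place of code of your own. Each camera call takes 0.05 s, during which the arm holds its last target. There are 200 camera calls.

## Working session

There is one attempt and no reset: what is moved stays moved. The work goes in short steps, Python scripts to look and compute and a tool call to move; the robot and the scene stay as the last step left them, time stands still between calls to the robot, and variables do not carry over. Pictures are saved under pics/ and viewed, at most 10 in all, crops included, and the job is handed in when it is done.

Besides the shell and the picture viewer there is one more tool, called after "Emit:" as a command line: name --argument value ..., lists and objects as JSON in quotes. step_arm: Moves the arm, as the interface text tells. Its arguments: {"type":"object","properties":{"targets":{"type":"string"},"newtons":{"type":"number"}},"required":["targets"]}

```bash
mkdir -p pics; ls
python3 - <<'E'
from station import bot
import cv2
print(bot.state(), bot.grip_point_offset)
for n in("scene","top"):
    p,d=bot.snapshot(n); cv2.imwrite(f"pics/{n}.png",p[:,:,::-1]); import numpy as np; np.save(f"pics/{n}.npy",d); print(bot.calibration(n))
E
```

```text
pics
{'t': 0.0, 'q': array([ 1.30699290e+00,  8.74561081e-02,  1.75131985e-01,  1.65981184e+00,
       -1.10455045e-06,  1.57079124e+00]), 'joint_vel': array([ 9.53025400e-04,  5.75871485e-04, -2.99718699e-04,  3.00655825e-05,
       -1.02815207e-03,  3.71363717e-04]), 'joint_efforts': array([ 2.57575475e-04, -5.20387316e+01,  4.64804614e+01,  1.61174114e-02,
        4.48081209e-05,  5.13995246e-06]), 'tool_pos': array([0.14335377, 0.53074552, 0.23058416]), 'tool_rot': array([-3.14025301e+00,  1.09772895e-06,  2.87779432e+00]), 'contact_force': array([-0.13157279,  0.3061426 ,  0.03660103]), 'ft_torque': array([-0.06253467,  0.00442836, -0.05772747]), 'gripper_force': 0.0, 'width': 0.0851944360402849} 0.0187
{'camera_matrix': array([[450.45185585,   0.        , 323.75988589],
       [  0.        , 450.45185585, 192.2514055 ],
       [  0.        ,   0.        ,   1.        ]]), 'rvec': array([ 2.19701677, -0.64918574,  0.29853109]), 'tvec': array([-0.43263761,  0.26717049,  0.97628827])}
{'camera_matrix': array([[423.33259983,   0.        , 315.12305453],
       [  0.        , 423.33259983, 201.27901663],
       [  0.        ,   0.        ,   1.        ]]), 'rvec': array([ 2.12077457, -2.11465916,  0.21436197]), 'tvec': array([8.33636765e-04, 5.29419127e-01, 1.36816121e+00])}
```

View pics/scene.png

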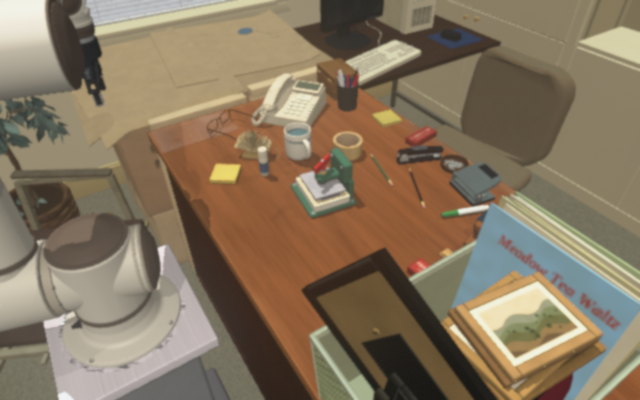

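View pics/top.png

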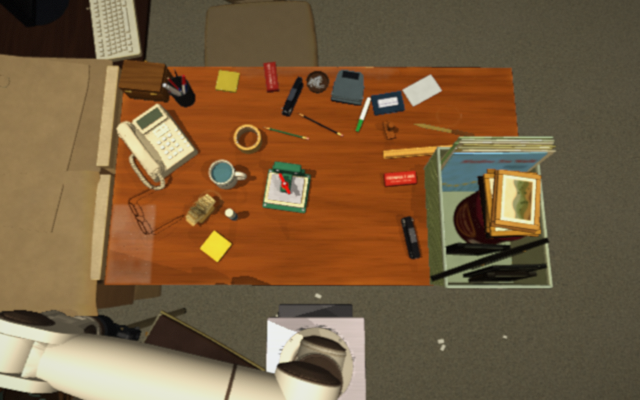

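The press is at about (287,187) in the top view, with the head at (289,169) and the red wings near (285,184). The mug is to its left at (222,173) and the glue stick at (231,214). I'll enlarge that area.

```bash
cat > h.py <<'E'
import numpy as np, cv2
from station import bot
def W(n,u,v,z):
    "world point of pixel on plane z"
    c=bot.calibration(n);K=c["camera_matrix"];R=cv2.Rodrigues(c["rvec"])[0];t=c["tvec"]
    o=-R.T@t; d=R.T@np.linalg.solve(K,[u,v,1]); return o+d*(z-o[2])/d[2]
E
python3 - <<'E'
import cv2
a=cv2.imread("pics/top.png")[150:235,205:325]; b=cv2.imread("pics/scene.png")[135:220,250:370]
a=cv2.resize(a,None,fx=6,fy=6,interpolation=2)
cv2.imwrite("pics/topc.png",a)
from h import *
for n,u,v,z in[("top",289,172,.12),("top",285,185,.115),("top",222,173,.09),("top",231,214,.09)]:print(W(n,u,v,z))
E
```

```text
[0.61237646 0.08740253 0.12      ]
[0.5702405  0.09999175 0.115     ]
[0.6164465  0.31094555 0.09      ]
[0.4789347  0.27540096 0.09      ]
```

View pics/topc.png

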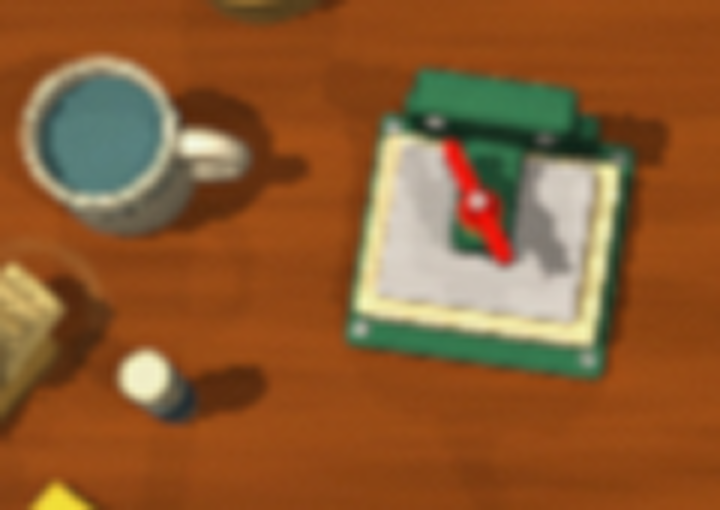

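Enlarged crop, in crop pixels: the hub is at (479,202) and the wing tips at (450,142) and (508,262). The head's front edge runs from (408,108) to (572,128), and the base's front edge from (350,345) to (603,375). I'll convert these to positions.

Run:
```python
from h import *
f=lambda u,v,z:W("top",205+(u+.5)/6-.5,150+(v+.5)/6-.5,z).round(4)
for k,a in dict(hub=(479,202,.12),w1=(450,142,.117),w2=(508,262,.117),hl=(408,108,.12),hr=(574,128,.12),bl=(350,345,.01),br=(603,375,.01)).items():print(k,f(*a))
```

```text
hub [0.5748 0.1016 0.12  ]
w1 [0.6089 0.1181 0.117 ]
w2 [0.5425 0.0857 0.117 ]
hl [0.627  0.1409 0.12  ]
hr [0.6161 0.051  0.12  ]
bl [0.5171 0.1823 0.01  ]
br [0.5    0.0367 0.01  ]
```

Emit:
step_arm --targets "0 0.125 -0.06 0 0.05; 0 0.22 -0.16 0 0.07; 0 0.3 -0.27 0 0.07; 0 0.38 -0.38 0 0.07; 0 0.46 -0.49 0 0.07" --newtons 30

```text
t: 0.52
tool_pos: [0.282, 0.3823, 0.2308]
tool_rot: [-3.141, -0.0, 3.018]
contact_force: [0.8, 0.3, 0.6]
width: 0.0256
gripper_force: 0.0
```

Emit:
step_arm --targets "0 0.06 -0.07 0 0; 0 0.13 -0.14 0 0; 0 0.2 -0.21 0 0; 0 0.27 -0.28 0 0; 0 0.33 -0.35 0 0"

```text
t: 0.93
tool_pos: [0.3814, 0.2777, 0.231]
tool_rot: [-3.141, -0.0, 3.018]
contact_force: [0.5, 1.2, -0.7]
width: 0.0
gripper_force: 0.0
```

Emit:
step_arm --targets "0 0.06 -0.07 0 0; 0 0.13 -0.14 0 0; 0 0.2 -0.21 0 0; 0 0.27 -0.28 0 0; 0 0.33 -0.35 0 0"

```text
t: 1.35
tool_pos: [0.4804, 0.1727, 0.2309]
tool_rot: [-3.141, -0.0, 3.018]
contact_force: [-0.3, 0.6, -0.4]
width: -0.0
gripper_force: 0.0
```

Emit:
step_arm --targets "0 0.08 -0.09 0 0; 0 0.16 -0.17 0 0; 0 0.24 -0.26 0 0; 0 0.325 -0.35 -0.1 0; 0 0.325 -0.35 -0.17 0"

```text
t: 1.77
tool_pos: [0.58, 0.0655, 0.1795]
tool_rot: [-3.141, 0.002, 3.015]
contact_force: [0.5, 0.8, -1.0]
width: 0.0002
gripper_force: 0.0
```

Run:
```python
from h import *
s=bot.state();print(s["t"],s["tool_pos"],s["tool_rot"],s["q"],s["width"]);print(bot.calibration("wrist"))
p,d=bot.snapshot("wrist"); cv2.imwrite("pics/wrist1.png",p[:,:,::-1])
```

```text
1.7667 [0.57997325 0.06548578 0.17945585] [-3.14115713e+00  2.27616032e-03  3.01463185e+00] [ 1.12906155e-01  1.52412772e-01  1.47449688e-01  1.56372572e+00
 -9.63810703e-04  2.39866442e-01] 0.0002395687632962941
{'camera_matrix': array([[309.70691629,   0.        , 320.66314883],
       [  0.        , 309.70691629, 196.2821727 ],
       [  0.        ,   0.        ,   1.        ]]), 'T_tool_cam': array([[ 1.11782512e-04, -9.65874284e-01, -2.59011302e-01,
         6.52991845e-02],
       [ 9.99999786e-01,  2.74850146e-04, -5.93364839e-04,
         2.72181308e-05],
       [ 6.44305133e-04, -2.59011180e-01,  9.65874108e-01,
        -1.42739525e-01],
       [ 0.00000000e+00,  0.00000000e+00,  0.00000000e+00,
         1.00000000e+00]])}
```

View pics/wrist1.png

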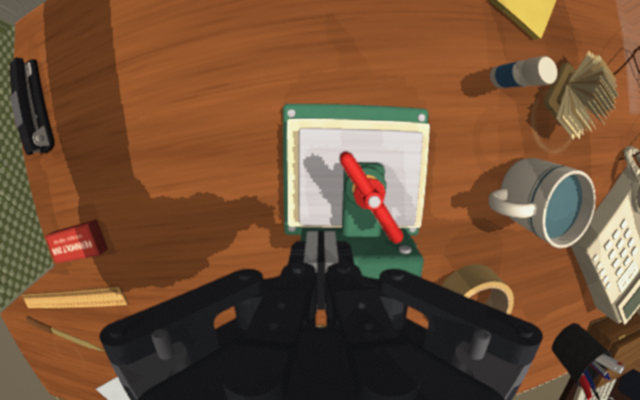

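Wrist view: the silver screw top is at (374,201). The wing tips are at (346,158), towards the robot, and (402,240), towards the head. The shut fingertips are at about (322,240). I'll cross-check the axis and its height by triangulating with the top view.

```bash
cat >> h.py <<'E'
def WR(u,v,s):
    c=bot.calibration("wrist");K=c["camera_matrix"];T=c["T_tool_cam"]
    x,y=(u-K[0,2])/K[0,0],(v-K[1,2])/K[1,1];r=np.hypot(x,y)
    d=np.array([np.sin(r)*x/r,np.sin(r)*y/r,np.cos(r)])
    from scipy.spatial.transform import Rotation as Ro
    R=Ro.from_euler("xyz",s["tool_rot"]).as_matrix()
    return s["tool_pos"]+R@T[:3,3], R@T[:3,:3]@d
E
python3 - <<'E'
from h import *
s=bot.state(); print(s["tool_pos"])
for k,p,q in (("hub",(374,201),(479,202)),("front",(346,158),(508,262)),("back",(402,240),(450,142))):
    o,d=WR(*p,s); u=205+(q[0]+.5)/6-.5;v=150+(q[1]+.5)/6-.5
    a=W("top",u,v,0);b=W("top",u,v,.3)
    e=(b-a)/np.linalg.norm(b-a)
    m=np.linalg.lstsq(np.c_[d,-e],a-o,rcond=None)[0]
    print(k,(o+d*m[0]).round(4),(a+e*m[1]).round(4),[ (o+d*(z-o[2])/d[2]).round(4)[:2] for z in(.11,.12)])
E
```

```text
[0.57721593 0.06616381 0.17317544]
hub [0.5757 0.1041 0.1074] [0.5778 0.1025 0.1078] [array([0.5749, 0.1038]), array([0.5719, 0.1024])]
front [0.5398 0.0863 0.1294] [0.5398 0.085  0.1293] [array([0.5426, 0.0875]), array([0.5412, 0.0869])]
back [0.6076 0.1226 0.1095] [0.6108 0.1187 0.1101] [array([0.6074, 0.1225]), array([0.6028, 0.1202])]
```

Emit:
step_arm --targets "0 0 0 0 0; 0 0 0 0 0; 0 0 0 0 0"

```text
t: 2.07
tool_pos: [0.5768, 0.0699, 0.1822]
tool_rot: [3.141, 0.002, 3.019]
contact_force: [-0.4, 0.1, 0.3]
width: 0.0005
gripper_force: 0.0
```

Emit:
step_arm --targets "0 0 0 -0.06 0; 0 0 0 -0.13 0; 0 0 0 -0.2 0; 0 0 0 -0.24 0; 0 0 0 -0.255 0"

```text
t: 2.48
tool_pos: [0.5763, 0.0697, 0.1033]
tool_rot: [-3.141, -0.001, 3.019]
contact_force: [-0.6, -0.7, -0.3]
width: 0.0004
gripper_force: 0.0
```

Run:
```python
from h import *
s=bot.state();print(s["tool_pos"],s["contact_force"])
C=np.array([.5755,.102]);p=np.array([.5769,.0687]);a=np.radians(np.linspace(89,300,21)[1:])
P=C+.033*np.c_[np.cos(a),-np.sin(a)]
for k in range(4):
    print("; ".join("0 %.3f %.3f 0 0"%tuple(x) for x in (P[5*k:5*k+5]-p)/.3)); p=P[5*k+4].round(4); print(p)
```

```text
[0.57625333 0.0697019  0.10325756] [-0.6274706  -0.72008334 -0.33943533]
0 -0.023 0.003 0 0; 0 -0.042 0.008 0 0; 0 -0.061 0.016 0 0; 0 -0.077 0.028 0 0; 0 -0.091 0.043 0 0
[0.5496 0.0816]
0 -0.011 0.017 0 0; 0 -0.019 0.036 0 0; 0 -0.023 0.055 0 0; 0 -0.023 0.076 0 0; 0 -0.020 0.096 0 0
[0.5436 0.1103]
0 0.007 0.019 0 0; 0 0.017 0.036 0 0; 0 0.030 0.052 0 0; 0 0.046 0.064 0 0; 0 0.064 0.074 0 0
[0.5627 0.1324]
0 0.019 0.006 0 0; 0 0.039 0.009 0 0; 0 0.060 0.007 0 0; 0 0.079 0.002 0 0; 0 0.098 -0.006 0 0
[0.592  0.1306]
```

Emit:
step_arm --targets "0 -0.023 0.003 0 0; 0 -0.042 0.008 0 0; 0 -0.061 0.016 0 0; 0 -0.077 0.028 0 0; 0 -0.091 0.043 0 0"

```text
t: 2.9
tool_pos: [0.5495, 0.0821, 0.105]
tool_rot: [3.141, 0.002, 3.018]
contact_force: [0.9, -1.6, -0.4]
width: 0.0001
gripper_force: 0.5
```

Emit:
step_arm --targets "0 -0.011 0.017 0 0; 0 -0.019 0.036 0 0; 0 -0.023 0.055 0 0; 0 -0.023 0.076 0 0; 0 -0.02 0.096 0 0"

```text
t: 3.32
tool_pos: [0.5434, 0.1114, 0.1037]
tool_rot: [-3.142, -0.0, 3.018]
contact_force: [-0.2, -1.5, 0.1]
width: 0.0004
gripper_force: 0.5
```

Run:
```python
from h import *
p,d=bot.snapshot("wrist"); s=bot.state();print(s["tool_pos"],s["contact_force"])
cv2.imwrite("pics/wrist2.png",cv2.resize(p[100:300,220:500,::-1],None,fx=2,fy=2))
```

```text
[0.54367473 0.11224843 0.10362625] [-0.2562825   0.48295366  0.2481243 ]
```

View pics/wrist2.png

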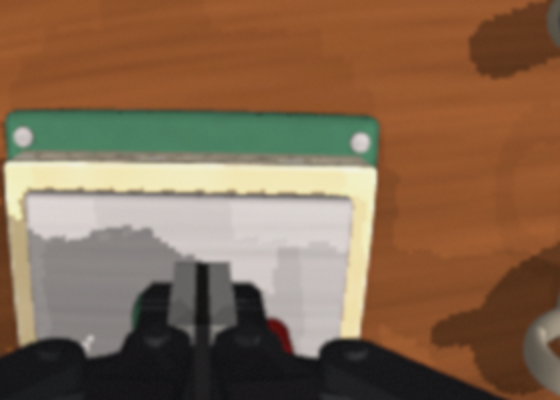

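The red wing shows just to the +y side of the finger at (278,335) in the crop, so the finger is pushing it. I'll finish the stroke, lift and go back.

Emit:
step_arm --targets "0 0.007 0.019 0 0; 0 0.017 0.036 0 0; 0 0.03 0.052 0 0; 0 0.046 0.064 0 0; 0 0.064 0.074 0 0"

```text
t: 3.78
tool_pos: [0.5633, 0.1334, 0.1036]
tool_rot: [3.142, -0.0, 3.018]
contact_force: [-1.1, -1.2, -0.5]
width: -0.0
gripper_force: 0.5
```

Emit:
step_arm --targets "0 0.019 0.006 0 0; 0 0.039 0.009 0 0; 0 0.06 0.007 0 0; 0 0.079 0.002 0 0; 0 0.098 -0.006 0 0"

```text
t: 4.2
tool_pos: [0.5928, 0.131, 0.1037]
tool_rot: [3.141, -0.0, 3.018]
contact_force: [-0.7, 0.9, -0.3]
width: 0.0002
gripper_force: 0.6
```

Emit:
step_arm --targets "0 -0.019 0.008 0 0; 0 -0.019 0.008 0.05 0; 0 -0.019 0.008 0.12 0; 0 -0.019 0.008 0.16 0; 0 -0.05 -0.08 0.17 0"

```text
t: 4.62
tool_pos: [0.5788, 0.1097, 0.1572]
tool_rot: [3.139, 0.004, 3.021]
contact_force: [1.1, 0.8, 0.5]
width: -0.0002
gripper_force: 0.0
```

Emit:
step_arm --targets "0 0 -0.06 0 0; 0 0 -0.12 0 0; 0 0 -0.126 0 0; 0 0 -0.126 0 0"

```text
t: 4.95
tool_pos: [0.5773, 0.0685, 0.1552]
tool_rot: [3.141, 0.001, 3.016]
contact_force: [-0.7, 1.1, 0.2]
width: -0.0002
gripper_force: 0.0
```

Run:
```python
from h import *
s=bot.state();p,d=bot.snapshot("wrist"); print(s["t"],s["tool_pos"],s["contact_force"])
cv2.imwrite("pics/wrist3.png",cv2.resize(p[100:300,220:500,::-1],None,fx=2,fy=2))
```

```text
4.95 [0.57726345 0.06854051 0.15515749] [-0.74355668  1.11678323  0.17653782]
```

View pics/wrist3.png

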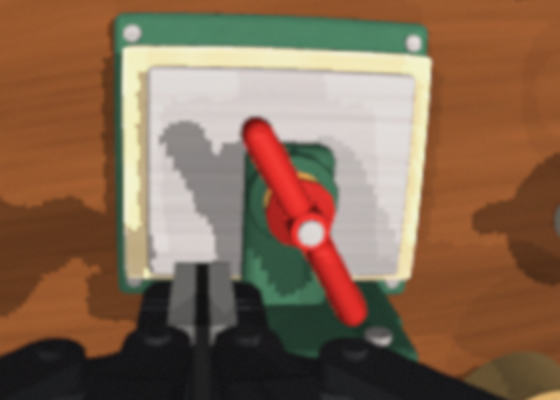

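The screw turned about half a turn. The second wing is now at (256,128) with the hub at (311,233), as at the start. Second stroke.

Emit:
step_arm --targets "0 0 0 -0.06 0; 0 0 0 -0.12 0; 0 0 0 -0.16 0; 0 0 0 -0.175 0; 0 0 0 -0.177 0"

```text
t: 5.42
tool_pos: [0.5766, 0.0698, 0.1005]
tool_rot: [-3.141, -0.002, 3.018]
contact_force: [-0.7, 0.3, 0.7]
width: 0.0002
gripper_force: 0.0
```

Emit:
step_arm --targets "0 -0.023 0.003 0 0; 0 -0.042 0.008 0 0; 0 -0.061 0.016 0 0; 0 -0.077 0.028 0 0; 0 -0.091 0.043 0 0"

```text
t: 5.83
tool_pos: [0.5496, 0.0824, 0.1024]
tool_rot: [3.141, 0.001, 3.017]
contact_force: [1.4, -0.9, 1.1]
width: -0.0
gripper_force: 0.5
```

Emit:
step_arm --targets "0 -0.011 0.017 0 0; 0 -0.019 0.036 0 0; 0 -0.023 0.055 0 0; 0 -0.023 0.076 0 0; 0 -0.02 0.096 0 0"

```text
t: 6.25
tool_pos: [0.5438, 0.1117, 0.1016]
tool_rot: [-3.142, -0.0, 3.018]
contact_force: [-0.1, -2.0, -0.7]
width: 0.0001
gripper_force: 0.5
```

Emit:
step_arm --targets "0 0.007 0.019 0 0; 0 0.017 0.036 0 0; 0 0.03 0.052 0 0"

```text
t: 6.5
tool_pos: [0.5531, 0.1272, 0.1015]
tool_rot: [-3.142, -0.0, 3.018]
contact_force: [-0.2, -1.1, -0.1]
width: -0.0003
gripper_force: 0.5
```

Emit:
step_arm --targets "0 0.016 0.012 0 0; 0 0.034 0.022 0 0"

```text
t: 6.67
tool_pos: [0.5636, 0.1337, 0.1015]
tool_rot: [3.142, -0.0, 3.018]
contact_force: [-1.2, -1.3, -0.4]
width: -0.0002
gripper_force: 0.5
```

Emit:
step_arm --targets "0 0.019 0.006 0 0"

```text
t: 6.75
tool_pos: [0.5693, 0.1354, 0.1016]
tool_rot: [3.142, -0.0, 3.018]
contact_force: [-0.9, -0.8, -0.3]
width: 0.0002
gripper_force: 0.6
```

No stop on this half turn, so I'll finish it, return and begin the third stroke.

Emit:
step_arm --targets "0 0.02 0.003 0 0; 0 0.041 0.001 0 0; 0 0.06 -0.004 0 0; 0 0.079 -0.012 0 0"

```text
t: 7.08
tool_pos: [0.5931, 0.1313, 0.1016]
tool_rot: [3.141, -0.0, 3.018]
contact_force: [-0.8, 0.6, -0.4]
width: -0.0002
gripper_force: 0.6
```

Emit:
step_arm --targets "0 -0.019 0.008 0 0; 0 -0.019 0.008 0.05 0; 0 -0.019 0.008 0.12 0; 0 -0.019 0.008 0.16 0; 0 -0.05 -0.08 0.17 0"

```text
t: 7.5
tool_pos: [0.5791, 0.11, 0.1551]
tool_rot: [3.139, 0.004, 3.021]
contact_force: [0.8, 0.2, 1.1]
width: 0.0002
gripper_force: 0.0
```

Emit:
step_arm --targets "0 0 -0.06 0 0; 0 0 -0.12 0 0; 0 0 -0.126 0 0; 0 0 -0.126 -0.05 0; 0 0 -0.126 -0.1 0"

```text
t: 7.92
tool_pos: [0.5782, 0.0695, 0.1235]
tool_rot: [3.141, 0.003, 3.017]
contact_force: [-0.0, -0.1, 0.4]
width: 0.0002
gripper_force: 0.0
```

Emit:
step_arm --targets "0 0 0 -0.05 0; 0 0 0 -0.07 0; 0 0 0 -0.076 0; 0 0 0 -0.076 0"

```text
t: 8.25
tool_pos: [0.5774, 0.0698, 0.0999]
tool_rot: [-3.142, -0.0, 3.018]
contact_force: [-0.3, -0.1, 0.2]
width: 0.0002
gripper_force: 0.0
```

Emit:
step_arm --targets "0 -0.023 0.003 0 0; 0 -0.042 0.008 0 0; 0 -0.061 0.016 0 0; 0 -0.077 0.028 0 0; 0 -0.091 0.043 0 0"

```text
t: 8.67
tool_pos: [0.5498, 0.0827, 0.1005]
tool_rot: [3.142, 0.001, 3.018]
contact_force: [1.4, -2.2, 1.4]
width: -0.0001
gripper_force: 0.5
```

Emit:
step_arm --targets "0 -0.011 0.017 0 0; 0 -0.019 0.036 0 0; 0 -0.023 0.055 0 0; 0 -0.023 0.076 0 0; 0 -0.02 0.096 0 0"

```text
t: 9.08
tool_pos: [0.544, 0.112, 0.0998]
tool_rot: [-3.142, -0.0, 3.018]
contact_force: [-1.1, -1.2, 0.9]
width: -0.0001
gripper_force: 0.5
```

Emit:
step_arm --targets "0 0.007 0.019 0 0; 0 0.017 0.036 0 0; 0 0.03 0.052 0 0"

```text
t: 9.33
tool_pos: [0.5534, 0.1275, 0.0998]
tool_rot: [-3.142, -0.0, 3.018]
contact_force: [-0.5, -0.8, -0.3]
width: -0.0003
gripper_force: 0.5
```

Emit:
step_arm --targets "0 0.016 0.012 0 0"

```text
t: 9.42
tool_pos: [0.5583, 0.1312, 0.0997]
tool_rot: [3.142, -0.0, 3.018]
contact_force: [-0.3, -1.3, 0.0]
width: 0.0
gripper_force: 0.4
```

Emit:
step_arm --targets "0 0.018 0.01 0 0"

```text
t: 9.5
tool_pos: [0.5639, 0.134, 0.0997]
tool_rot: [3.142, -0.0, 3.018]
contact_force: [-0.9, 0.0, 0.3]
width: -0.0002
gripper_force: 0.6
```

Emit:
step_arm --targets "0 0.019 0.006 0 0"

```text
t: 9.58
tool_pos: [0.5696, 0.1357, 0.0997]
tool_rot: [3.142, -0.0, 3.018]
contact_force: [-0.7, -0.5, -0.3]
width: -0.0001
gripper_force: 0.6
```

Still turning freely. Fourth stroke, where I expect the stop.

Emit:
step_arm --targets "0 0.02 0.003 0 0; 0 0.041 0.001 0 0; 0 0.06 -0.004 0 0; 0 0.079 -0.012 0 0"

```text
t: 9.92
tool_pos: [0.5935, 0.1316, 0.0998]
tool_rot: [3.141, -0.0, 3.018]
contact_force: [-1.5, 0.7, 0.1]
width: -0.0002
gripper_force: 0.6
```

Emit:
step_arm --targets "0 -0.019 0.008 0 0; 0 -0.019 0.008 0.05 0; 0 -0.019 0.008 0.12 0; 0 -0.019 0.008 0.16 0; 0 -0.05 -0.08 0.17 0"

```text
t: 10.33
tool_pos: [0.5794, 0.1103, 0.1534]
tool_rot: [3.139, 0.004, 3.02]
contact_force: [1.5, -0.4, 0.1]
width: -0.0001
gripper_force: 0.0
```

Emit:
step_arm --targets "0 0 -0.06 0 0; 0 0 -0.12 0 0; 0 0 -0.126 0 0; 0 0 -0.126 -0.05 0; 0 0 -0.126 -0.1 0"

```text
t: 10.75
tool_pos: [0.5785, 0.0698, 0.1217]
tool_rot: [3.141, 0.003, 3.017]
contact_force: [-0.2, 1.0, -0.3]
width: 0.0001
gripper_force: 0.0
```

Emit:
step_arm --targets "0 0 0 -0.05 0; 0 0 0 -0.07 0; 0 0 0 -0.076 0; 0 0 0 -0.076 0"

```text
t: 11.08
tool_pos: [0.5777, 0.0701, 0.0981]
tool_rot: [-3.142, -0.0, 3.018]
contact_force: [0.1, 0.1, -0.1]
width: -0.0001
gripper_force: 0.0
```

Emit:
step_arm --targets "0 -0.023 0.003 0 0; 0 -0.042 0.008 0 0; 0 -0.061 0.016 0 0; 0 -0.077 0.028 0 0; 0 -0.091 0.043 0 0"

```text
t: 11.5
tool_pos: [0.5501, 0.083, 0.0986]
tool_rot: [-3.142, 0.001, 3.018]
contact_force: [0.6, -1.0, -0.2]
width: -0.0001
gripper_force: 0.5
```

Emit:
step_arm --targets "0 -0.011 0.017 0 0; 0 -0.019 0.036 0 0; 0 -0.023 0.055 0 0; 0 -0.023 0.076 0 0; 0 -0.02 0.096 0 0"

```text
t: 11.92
tool_pos: [0.5443, 0.1123, 0.098]
tool_rot: [-3.142, -0.0, 3.018]
contact_force: [-0.5, -1.4, 1.2]
width: -0.0004
gripper_force: 0.5
```

Emit:
step_arm --targets "0 0.007 0.019 0 0; 0 0.017 0.036 0 0"

```text
t: 12.08
tool_pos: [0.5497, 0.1231, 0.0979]
tool_rot: [-3.142, -0.0, 3.018]
contact_force: [-0.2, -1.3, -0.9]
width: 0.0002
gripper_force: 0.5
```

Emit:
step_arm --targets "0 0.006 0.008 0 0; 0 0.013 0.015 0 0"

```text
t: 12.25
tool_pos: [0.5537, 0.1273, 0.0979]
tool_rot: [-3.142, -0.0, 3.018]
contact_force: [-0.8, -0.3, 0.1]
width: -0.0001
gripper_force: 0.5
```

Emit:
step_arm --targets "0 0.008 0.006 0 0"

```text
t: 12.33
tool_pos: [0.5561, 0.1289, 0.0979]
tool_rot: [-3.141, -0.0, 3.018]
contact_force: [-0.8, -1.1, 0.3]
width: -0.0001
gripper_force: 0.5
```

Emit:
step_arm --targets "0 0.008 0.006 0 0"

```text
t: 12.42
tool_pos: [0.5585, 0.1306, 0.098]
tool_rot: [-3.142, -0.0, 3.018]
contact_force: [-0.0, -0.3, 0.1]
width: -0.0005
gripper_force: 0.5
```

Emit:
step_arm --targets "0 0.009 0.005 0 0"

```text
t: 12.5
tool_pos: [0.5612, 0.1321, 0.098]
tool_rot: [3.142, -0.0, 3.018]
contact_force: [-1.1, -0.2, 0.8]
width: -0.0003
gripper_force: 0.4
```

Emit:
step_arm --targets "0 0.009 0.005 0 0"

```text
t: 12.58
tool_pos: [0.564, 0.1335, 0.098]
tool_rot: [3.142, -0.0, 3.018]
contact_force: [-1.0, -0.8, 1.3]
width: -0.0001
gripper_force: 0.6
```

Emit:
step_arm --targets "0 0.009 0.003 0 0"

```text
t: 12.67
tool_pos: [0.565, 0.134, 0.0978]
tool_rot: [-3.14, -0.004, 3.017]
contact_force: [-19.5, -5.0, 9.6]
width: -0.0003
gripper_force: 9.1
```

The force rose to about 20 N at the angle where I expected the stop. I'll hold one row, back off, lift clear and check.

Emit:
step_arm --targets "0 0.002 0.001 0 0"

```text
t: 12.75
tool_pos: [0.5649, 0.134, 0.0978]
tool_rot: [-3.139, -0.005, 3.017]
contact_force: [-14.7, -3.8, 6.1]
width: -0.0001
gripper_force: 7.5
```

Emit:
step_arm --targets "0 -0.01 -0.006 0 0; 0 -0.03 -0.015 0 0; 0 -0.035 -0.02 0.06 0; 0 -0.035 -0.02 0.13 0; 0 -0.035 -0.02 0.2 0"

```text
t: 13.17
tool_pos: [0.5562, 0.1284, 0.1587]
tool_rot: [3.142, -0.0, 3.018]
contact_force: [-0.1, 0.3, 0.1]
width: 0.0005
gripper_force: 0.0
```

Emit:
step_arm --targets "0 0.03 -0.08 0.03 0; 0 0.05 -0.16 0.06 0; 0 0.05 -0.2 0.06 0; 0 0.05 -0.2 0.06 0"

```text
t: 13.5
tool_pos: [0.5719, 0.0667, 0.1765]
tool_rot: [3.142, 0.001, 3.015]
contact_force: [-0.5, 0.2, 0.3]
width: -0.0001
gripper_force: 0.0
```

Run:
```python
from h import *
s=bot.state();p,d=bot.snapshot("wrist"); print(s["t"],s["tool_pos"],s["contact_force"])
cv2.imwrite("pics/wrist4.png",cv2.resize(p[80:300,200:520,::-1],None,fx=2,fy=2))
p,d=bot.snapshot("scene")
cv2.imwrite("pics/scene4.png",cv2.resize(p[90:240,180:420,::-1],None,fx=3,fy=3))
```

```text
13.5 [0.57187707 0.06666672 0.17653417] [-0.49530166  0.22158492  0.27587829]
```

View pics/wrist4.png

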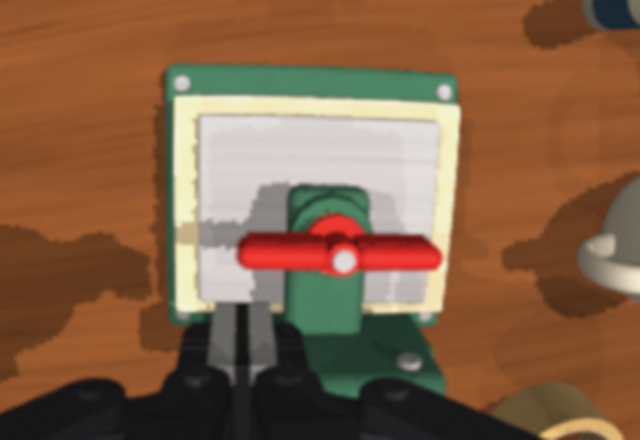

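View pics/scene4.png

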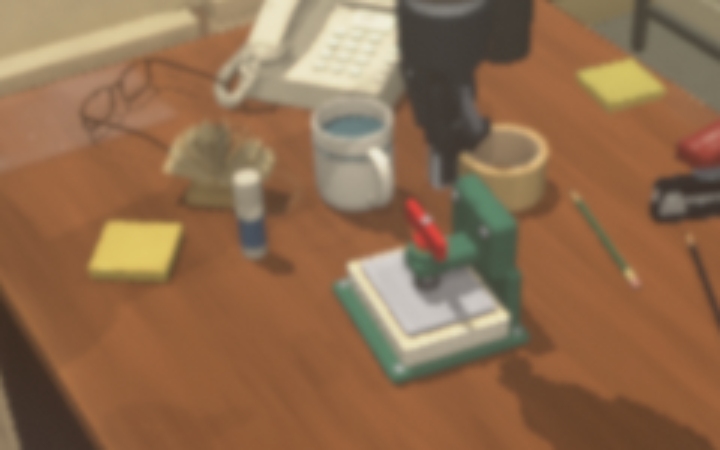

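The wings, with tips at (250,250) and (432,257), lie parallel to the base edge, which is the stop angle. The plate is down on the pads, and nothing else has moved.

```bash
python3 -c "
from station import bot
print(bot.hand_in())"
```

```text
the job is handed in; nothing more can be done
None
```

The thumbscrew is tightened to its hard stop after four pushing strokes. The plate is down on the note pads, nothing else on the desk was moved, and I handed the job in after about 13.6 s of robot time.

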